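# Square a glass sample mount into the registration corner

## Task

Take the wooden-handled pusher from its tray and with its foot gently nudge the glass sample mount flat across the board, first until it bears on the long stop, then along that stop until it also bears on the short stop, so that it sits square in the corner against both. Touch the mount only with the pusher, never press it hard, and leave everything else on the cart where it is. Then stand the pusher upright in its tray again and let go.

Things in the scene. Friction and masses are not known exactly. Their poses are not given: they have to be found in the camera images.
- mount: flat brittle glass sample mount, top covered by white paper with small finds; 90 (x) x 70 (y) x 8 thick, 100 to 180 g; origin at the centre of its underside, z up. Lies loose on the board, turned up to 17 degrees, its edges 10 to 65 from the stops. Sliding on the board takes 0.2 to 0.8 N, its glass is slippery (friction about 0.3); it is damaged if pushed or pressed on a stop with over 8 N; it bears on a stop at 0.5 N or more
- corner (a point): the square inner corner, where the two stops meet, on the board's top (10 above the table). Its axes are the board's: the long stop's inner face is the plane y = 0 of this frame, the short stop's inner face the plane x = 0. The mount lies at negative x and y; when home, the mount's centre is at x = -45, y = -35 in this frame, and its x axis is along the frame's x
- board: black registration board fixed to the table, 200 (x) x 180 (y) x 10 thick; origin at the centre of its underside. The corner is at x +81, y +61 of it
- long_stop: aluminium bar fixed on the board along its x, 150 x 14, standing 10 above the board; origin at the centre of its underside. Its inner face looks to the board's -y. Rigid
- short_stop: aluminium bar fixed on the board along its y (the board's far end from the robot), 14 x 122, standing 10 above the board; origin at the centre of its underside. Its inner face looks to the board's -x. Rigid
- pusher: the pusher, a hand tool 90 high and 90 g, standing upright: a square wooden handle, 20 x 20, faces along its x and y, from 24 to 90 above the underside; a short steel neck; and a round white foot 26 across, 16 high, set off-centre: its centre is 4 from the handle's axis, in a direction that differs each time and is not measured. Origin on the handle's axis at the foot's underside
- tray: shallow grey square tray fixed on the table, 90 x 90, walls 4 thick and 14 high, floor 4 thick; origin at the centre of its underside. The pusher stands in it
- scale_bar: bystander: checkered plastic scale bar, 20 x 120 x 3; origin at the centre of its underside
- tweezers: bystander: pair of steel tweezers lying flat, about 120 long, 8 high; origin at the centre of its underside
- vial: bystander: small glass vial, 28 across, 50 high; origin at the centre of its underside
- jar: bystander: amber glass jar with black cap, 56 across, 60 high; origin at the centre of its underside
- envelope: bystander: brown card envelope, 130 x 100 x 6; origin at the centre of its underside
- finds_box: bystander: black divided finds box, 100 x 140 x 35; origin at the centre of its underside
- brush: bystander: small brush lying flat, 170 long; origin under its middle
There are look-alikes about, which are no part of the job. Of the things that look like the tray, the smaller one is meant.

How it is judged:
By the outcome, as a careful person would: the job done as asked, in the order asked, and still so for the second after the job is handed in, with the robot touching nothing.
It also fails if it takes over 72 s, if anything falls off the work surface, if the arm or the gripper's body presses on something with over 40 N, if the wrist force passes 120 N, or if a joint passes its speed limit or range.

## Robot

A 6-joint arm with a two-finger parallel gripper is mounted at the origin on the work surface. World frame = base frame: x ahead of the robot, y to its left, z up, the work surface at z = 0. Lengths are in m, angles in degrees, forces in N, time in s.
With the tool pointing down it reaches from about 0.4 to 0.825 m from the base axis. Payload 7 kg.
Tool frame: the origin (TCP) lies on the centre line of the jaws, within the pads' length; the fingertips stand 11 mm ahead of it and the grasp point (between the pads) lies 8 mm behind it; z points along the fingers, y is the line along which they close (so a half turn about z gives the same grasp; the last joint's range is limited). The gripper opens to 88 mm and grips with 3 to 60 N. Pads are 19 mm wide; open, the fingers measure 130 mm over their backs; the gripper's body (78 mm by 193 mm) begins 47 mm behind the grasp point.
Start: joints at [16.507, 20.546, 0.682, 0, -70.136, -16.507], TCP at [0.675, -0, 0.2] pointing down, gripper open.
Joint ranges: [-176.03, 176.03], [-82.01, 121.73], [-58.28, 71.71], [-173.87, 95.51], [-174.79, -0.11], [-173.66, 173.66]. Speed limits (degrees/s): [136.94, 136.94, 172.46, 180, 180, 180].

## Interface

Orientations are given as [roll, pitch, yaw] about the fixed x, y, z axes, in that order (R = Rz(yaw) Ry(pitch) Rx(roll)).
In Python, from plant import r, capture, camera_model, job gives the robot as it stands.
- The arm moves only by the tool drive_tool, never from a script. Its argument "increments" is a list that holds one entry, the list of rows, each a list of 5 numbers: the gripper's target within -1 to 1 (fully open at 1, half-way at 0, shut at -1), then the shift along the tool's x, y, z scaled (see below), then the turn about the tool's z scaled (see below). In form: [[[gripper, tx, ty, tz, roll], ...]]. A call has 1 to 5 rows; each row is the pose to reach, as a shift and turn from the pose commanded when the call began, along the tool's axes at that moment, turning the shorter way round; what a row does not reach only later rows make up. The controller multiplies each number of a shift by 120 mm and each number of a turn by 360 degrees. A row lasts 1/8 s, in which the tool goes at most 62.5 mm and 10.7 degrees, less where a joint would pass 70% of its speed; a pose out of reach is approached as far as the arm can. A call with a number of a shift or a turn outside -1 to 1 is refused whole. A call with a gripper value outside its range is refused whole. The fingers move at their own pace and stop on an object; "squeeze" is the grip in N (left out, the last holds). Time passes only in rows, so rows that repeat a pose let the fingers close. It gives the time, the measured TCP pose, the force, the opening and the grip force at its end, in the units of the state.
- r.get_state(): the state, without advancing time (a new reading comes with each control period).
- capture(name): name is "scene" or "side" or "wrist"; returns the picture (400x640x3 uint8, red, green, blue); there is no depth.
- camera_model(name): a dict with "camera_matrix" (3x3 intrinsics, pixels), "rvec" (rotation vector, rad) and "tvec" (3), from world to camera coordinates, as OpenCV has them. Camera axes: x right, y down, z forward; pixel columns grow to the right and rows downward; lengths in m; the calibration is good to about 2 mm. A picture is of the moment at which its call begins: read the wrist's pose just before it. camera_model takes no time and is no camera call; for the wrist camera it gives the pose at the moment of the call.
- job.close_job(): hands the job in; it is judged then, once.
The state is a dict: "time_s": time; "joints": joint angles; "qd": joint speeds; "joint_torque": joint torques, N m; "tcp_pos": TCP position; "eef_rot": TCP orientation; "contact_force": force on the tool from outside, world axes, zero at the start; "moment": the same for the moment, N m; "gripper_width": finger opening in m; "gripper_force": force on a finger pad.
Only numpy, scipy, OpenCV 4.12 (cv2) and the standard library are available. Lean on these libraries where they do the work, as an engineer would, in place of code of your own. Each camera call takes 0.05 s, during which the arm holds its last target. There are 200 camera calls.

## Working session

There is one attempt and no reset: what is moved stays moved. The work goes in short steps, Python scripts to look and compute and a tool call to move; the robot and the scene stay as the last step left them, time stands still between calls to the robot, and variables do not carry over. Pictures are saved under pics/ and viewed, at most 11 in all, crops included, and the job is handed in when it is done.

Besides the shell and the picture viewer there is one more tool, called after "Request:" as name([rows], argument=value, ...), one row to a line, values as JSON. drive_tool: Moves the arm, as the interface text tells. Its arguments: {"type":"object","properties":{"increments":{"type":"array"},"squeeze":{"type":"number"}},"required":["increments"]}

```bash
mkdir -p pics; ls
cat > h.py <<'E'
import numpy as np, cv2
from plant import r, capture, camera_model, job
def cam(name):
    m=camera_model(name); K=np.array(m["camera_matrix"],float); R=cv2.Rodrigues(np.array(m["rvec"],float))[0]; t=np.array(m["tvec"],float).ravel()
    return K,R,t
def ray(c,px,z):
    "pixels -> world points on plane z"
    K,R,t=c; px=np.atleast_2d(np.array(px,float)); o=-R.T@t
    d=np.c_[px,np.ones(len(px))]@np.linalg.inv(K).T@R
    return o+d*((z-o[2])/d[:,2])[:,None]
def proj(c,P):
    K,R,t=c; q=(np.atleast_2d(P)@R.T+t)@K.T; return q[:,:2]/q[:,2:]
def save(n,im,sc=1):
    if sc!=1: im=cv2.resize(im,None,fx=sc,fy=sc,interpolation=cv2.INTER_CUBIC)
    cv2.imwrite(f"pics/{n}.png",im[:,:,::-1])
E
python3 - <<'E'
from h import *
print({k:np.round(v,3) for k,v in r.get_state().items()})
ims={n:capture(n) for n in("scene","side","wrist")}
for n in ims:
    save(n+"0",ims[n]); np.save(n+"0.npy",ims[n]); c=cam(n); print(n,-c[1].T@c[2],c[1][2])
E
```

```text
pics
{'time_s': np.float64(0.0), 'joints': array([ 1.6507e+01,  2.0591e+01,  6.3500e-01, -2.2000e-02, -7.0136e+01,
       -1.6505e+01]), 'qd': array([ 0.017, -0.012,  0.001,  0.11 , -0.015,  0.053]), 'joint_torque': array([-1.0000e-03, -5.8273e+01,  2.9306e+01,  6.9970e+00,  7.0000e-03,
       -0.0000e+00]), 'tcp_pos': array([ 0.674, -0.   ,  0.199]), 'eef_rot': array([ 1.79906e+02, -7.00000e-03, -9.00050e+01]), 'contact_force': array([ 0.112,  0.647, -0.271]), 'moment': array([ 0.016,  0.025, -0.039]), 'gripper_force': np.float64(0.0), 'gripper_width': np.float64(0.087)}
scene [1.19461077 0.6095235  0.62891158] [-0.61808207 -0.5673704  -0.54411891]
side [ 0.04768097 -0.67807957  0.87843835] [ 0.42758795  0.57424721 -0.6981466 ]
wrist [ 0.67572484 -0.08278957  0.38514054] [-0.00112603  0.30748706 -0.9515516 ]
```

View pics/scene0.png

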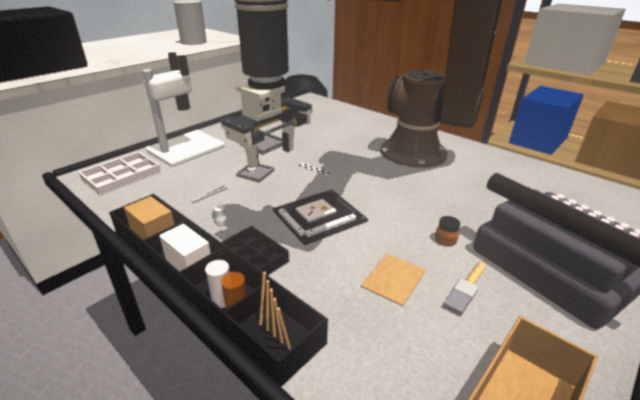

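View pics/wrist0.png

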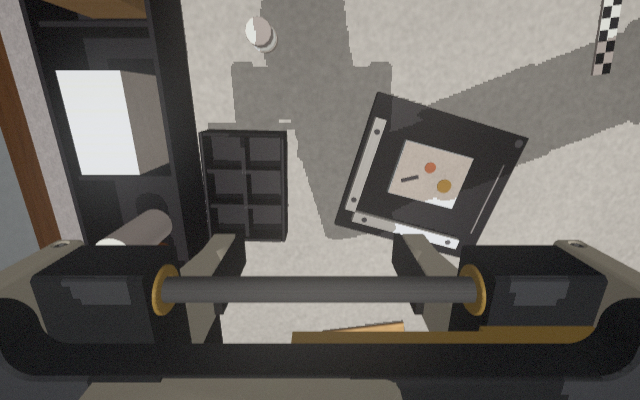

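View pics/side0.png

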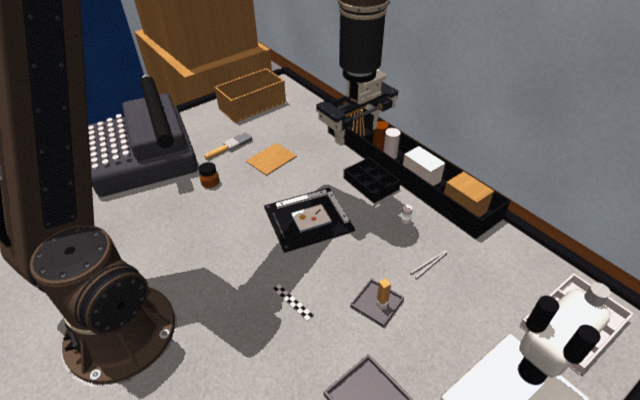

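The side view shows the pusher at (384,292) in the small tray at (377,302). A larger tray look-alike is at (370,385), and the orange box at (470,190) is not a pusher. The scene view shows the tray at (255,172). The wrist view shows the board at (430,170) and the paper-topped mount at (430,172).

Run:
```python
from h import *
S=np.load("side0.npy"); W=np.load("wrist0.npy"); cs=cam("side"); cw=cam("wrist")
# handle mask in side
h=cv2.cvtColor(S,cv2.COLOR_RGB2HSV)
m=((h[:,:,0]>8)&(h[:,:,0]<25)&(h[:,:,1]>120)).astype(np.uint8); m2=np.zeros_like(m); m2[270:320,360:410]=m[270:320,360:410]
ys,xs=np.nonzero(m2); print("handle",xs.min(),xs.max(),ys.min(),ys.max(),len(xs))
print("vial",ray(cs,[407,222],0.0),ray(cw,[262,45],0.0))
print("tray approx corners z14",ray(cs,[[376,281],[403,298],[379,324],[351,302]],.014))
print("boardW corners z10",ray(cw,[[377,93],[527,138],[458,256],[335,223]],.01))
print("boardS corners z10",ray(cs,[[265,207],[330,187],[353,230],[283,249]],.01))
# paper in wrist
g=cv2.cvtColor(W,cv2.COLOR_RGB2HSV)
save("crops1",np.hstack([cv2.resize(S[255:335,340:420],(400,400),interpolation=2),cv2.resize(W[85:265,325:535],(400,400*180//210),interpolation=2)[:342].copy() if 0 else cv2.resize(W[70:270,330:530],(400,400),interpolation=2)]))
```

```text
handle 378 390 279 303 236
vial [[ 7.36467054e-01 -1.58499934e-01  1.11022302e-16]] [[ 0.7413259  -0.14374248  0.        ]]
tray approx corners z14 [[ 0.52883917 -0.2573915   0.014     ]
 [ 0.54508773 -0.33041426  0.014     ]
 [ 0.45583039 -0.34572519  0.014     ]
 [ 0.44424816 -0.26525171  0.014     ]]
boardW corners z10 [[ 0.60493252 -0.09006441  0.01      ]
 [ 0.41343386 -0.03641362  0.01      ]
 [ 0.47614301  0.13016892  0.01      ]
 [ 0.65260139  0.07873693  0.01      ]]
boardS corners z10 [[ 0.45900334  0.12177241  0.01      ]
 [ 0.65403554  0.07422398  0.01      ]
 [ 0.59552594 -0.09675637  0.01      ]
 [ 0.41242    -0.0362078   0.01      ]]
```

View pics/crops1.png

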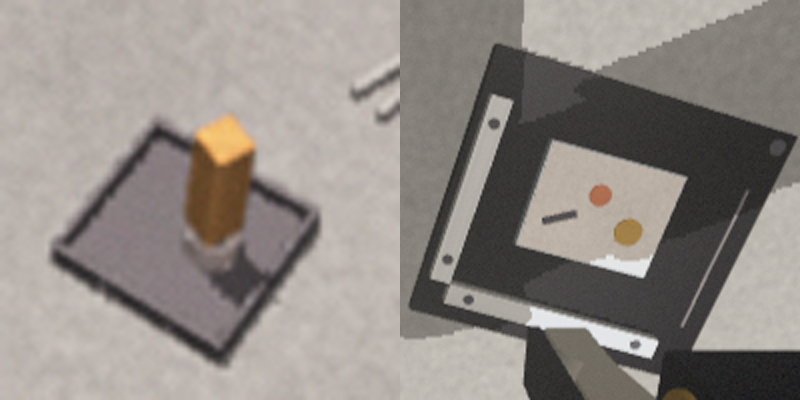

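```bash
cat >> h.py <<'E'
from scipy.spatial.transform import Rotation as Ro
def st():
    s=r.get_state(); return s,np.array(s["tcp_pos"]),Ro.from_euler("xyz",s["eef_rot"],degrees=True).as_matrix()
def togo(x,y,z,yaw=None):
    s,p,R=st(); d=R.T@(np.array([x,y,z])-p)
    dy=0 if yaw is None else (yaw-s["eef_rot"][2]+90)%180-90   # half-turn symmetric
    print("t",round(s["time_s"],2),"tcp",np.round(p,4),"yaw",round(s["eef_rot"][2],2),"-> shift/120:",np.round(d/.12,3),"roll/360:",round(-dy/360,4),"rows",max(1,np.ceil(np.linalg.norm(d)/.0625),np.ceil(abs(dy)/10.7)))
E
python3 - <<'E'
from h import *
cs=cam("side"); cw=cam("wrist")
f=lambda P:np.array(P)/5+[340,255]
T=ray(cs,f([[193,135],[228,116],[254,135],[222,163]]),.094); c=T.mean(0); print("handle top",T[:,:2].round(4),c)
for i in range(4): d=T[(i+1)%4]-T[i]; print(np.hypot(*d[:2]).round(4),np.degrees(np.arctan2(d[1],d[0])).round(1))
g=lambda P:(np.array(P)-[400,0])/2+[330,70]
M=ray(cw,g([[553,140],[687,178],[645,277],[516,245]]),.018); print("mount",M[:,:2].round(4),M.mean(0))
for i in range(4): d=M[(i+1)%4]-M[i]; print(np.hypot(*d[:2]).round(4),np.degrees(np.arctan2(d[1],d[0])).round(1))
L=ray(cw,g([[450,285],[657,340]]),.02);S=ray(cw,g([[513,100],[452,283]]),.02)
print("long",L[:,:2],"short",S[:,:2])
for d in(L[0]-L[1],S[1]-S[0]): print(np.hypot(*d[:2]),np.degrees(np.arctan2(d[1],d[0])))
togo(c[0],c[1]+.1,.2)
E
```

```text
handle top [[ 0.4869 -0.3017]
 [ 0.5057 -0.3037]
 [ 0.5075 -0.3178]
 [ 0.4867 -0.3199]] [ 0.49668789 -0.31075369  0.094     ]
0.0189 -6.0
0.0142 -82.6
0.0209 -174.3
0.0182 89.3
mount [[ 0.5669 -0.0352]
 [ 0.4806 -0.0114]
 [ 0.4979  0.0548]
 [ 0.5849  0.0324]] [0.53255993 0.01015678 0.018     ]
0.0895 164.6
0.0684 75.4
0.0898 -14.4
0.07 -104.9
long [[0.62701963 0.05944178]
 [0.48431289 0.09991238]] short [[ 0.59360941 -0.05925603]
 [ 0.62575093  0.05802996]]
0.14833436568366937 -15.832953153798261
0.12161036374824609 74.67468476117898
t 0.15 tcp [ 0.6746 -0.      0.1991] yaw -90.0 -> shift/120: [ 1.756  1.482 -0.005] roll/360: 0.0 rows 5.0
```

Request:
drive_tool([
  [[1, 0.3, 0.25, 0, 0], [1, 0.6, 0.5, 0, 0], [1, 0.9, 0.75, 0, 0], [1, 0.9, 0.75, 0, 0]],
])

```text
time_s: 0.65
tcp_pos: [0.583, -0.11, 0.2003]
eef_rot: [180.0, 0.0, -90.1]
contact_force: [0.2, 0.3, 0.1]
gripper_width: 0.088
gripper_force: 0.0
```

Request:
drive_tool([
  [[1, 0.3, 0.25, 0, 0], [1, 0.6, 0.5, 0, 0], [1, 0.85, 0.73, 0, 0], [1, 0.85, 0.73, 0, 0], [1, 0.85, 0.73, 0, 0]],
])

```text
time_s: 1.27
tcp_pos: [0.4979, -0.2099, 0.1999]
eef_rot: [-180.0, -0.0, -90.0]
contact_force: [-0.6, 0.5, -0.0]
gripper_width: 0.0878
gripper_force: 0.0
```

Run:
```python
from h import *
togo(.4967,-.3108,.2)
c=cam("wrist"); W=capture("wrist"); np.save("w1.npy",W); np.save("w1c.npy",np.array(c,dtype=object),allow_pickle=True)
p=proj(c,[.4967,-.3108,.094])[0]; print(p)
x,y=(p-[80,60]).astype(int); x=max(x,0);y=max(y,0);print(x,y); save("w1",W[y:y+150,x:x+200],4)
```

```text
t 1.27 tcp [ 0.4979 -0.2099  0.1999] yaw -90.01 -> shift/120: [ 0.841  0.01  -0.001] roll/360: 0.0 rows 2.0Traceback (most recent call last):
  File "<stdin>", line 3, in <module>
ValueError: could not broadcast input array from shape (3,3) into shape (3,)
```

Run:
```python
from h import *
import pickle
c=cam("wrist"); W=capture("wrist"); np.save("w1.npy",W); pickle.dump(c,open("w1c.pkl","wb"))
p=proj(c,[.4967,-.3108,.094])[0]; print(p)
x,y=(p-[80,60]).astype(int); x=max(x,0);y=max(y,0);print(x,y); save("w1",W[y:y+150,x:x+200],4)
```

```text
[320.80934762  78.31908955]
240 18
```

View pics/w1.png

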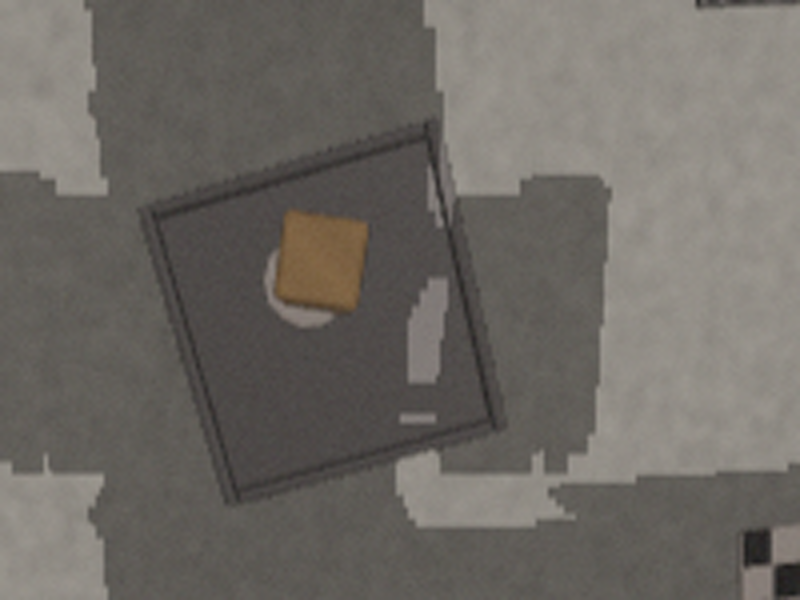

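The crop shows the pusher handle top centred at crop (321,261). The white foot sticks out to the lower left, with its arc reaching x=264 on the left and y=328 at the bottom. Tray corners are at (145,207), (434,122), (503,430) and (228,500).

Run:
```python
from h import *
import pickle
c=pickle.load(open("w1c.pkl","rb")); f=lambda P:np.array(P,float)/4+[240,18]
T=ray(c,f([[287,211],[368,222],[354,312],[277,302]]),.094); h=T.mean(0); print("handle",h)
for i in range(4): d=T[(i+1)%4]-T[i]; print(np.hypot(*d[:2]).round(4),np.degrees(np.arctan2(d[1],d[0])).round(1))
# foot: mask of light pixels round handle
W=np.load("w1.npy").astype(int)[18:168,240:440]
m=((W.min(2)>105)&(W.max(2)-W.min(2)<45)).astype(np.uint8); m[:,:64]=0;m[:,92:]=0;m[:58]=0;m[84:]=0
cs,_=cv2.findContours(m,0,1); k=max(cs,key=cv2.contourArea)[:,0,:]; print("foot px",k.min(0),k.max(0),m.sum())
P=ray(c,k+[240.,18.],.020)[:,:2]
hull=cv2.convexHull(k)[:,0,:]
# outer arc: points far from handle centre at foot level
from scipy.optimize import least_squares
P=P[np.hypot(*(P-h[:2]).T)>.0115]
q=least_squares(lambda x:np.hypot(*(P-x).T)-.013,h[:2],loss="soft_l1",f_scale=.0005); print("foot c",q.x,"offset",q.x-h[:2],np.hypot(*(q.x-h[:2])),len(P),"res",np.abs(q.fun).mean())
Y=ray(c,f([[145,207],[434,122],[503,430],[228,500]]),.014); print("tray",Y.mean(0),[np.hypot(*(Y[i]-Y[i-1])[:2]).round(4) for i in range(4)],Y[:,:2].round(4))
togo(h[0],h[1],.058,-98)
```

```text
handle [ 0.49709755 -0.30628631  0.094     ]
0.0186 172.8
0.0197 81.2
0.0181 -7.1
0.0198 -97.2
foot px [66 64] [82 80] 61
foot c [ 0.49950746 -0.30646679] offset [ 0.00240991 -0.00018048] 0.002416662592510898 42 res 0.0007048033590339838
tray [ 0.49475605 -0.29376647  0.014     ] [np.float64(0.0874), np.float64(0.0861), np.float64(0.0888), np.float64(0.0875)] [[ 0.5478 -0.3252]
 [ 0.4646 -0.3474]
 [ 0.4409 -0.2619]
 [ 0.5257 -0.2406]]
t 1.38 tcp [ 0.4981 -0.2094  0.1997] yaw -89.96 -> shift/120: [0.807 0.009 1.181] roll/360: 0.0223 rows 3.0
```

Request:
drive_tool([
  [[1, 0.4, 0, 0.0, 0.02], [1, 0.81, 0.01, 0.2, 0.02], [1, 0.81, 0.01, 0.6, 0.02], [1, 0.81, 0.01, 0.8, 0.02], [1, 0.81, 0.01, 0.8, 0.02]],
])

```text
time_s: 2.0
tcp_pos: [0.4954, -0.3064, 0.1016]
eef_rot: [179.7, 0.0, -97.2]
contact_force: [0.8, -1.0, 0.1]
gripper_width: 0.0879
gripper_force: 0.0
```

Run:
```python
from h import *
import pickle
c=pickle.load(open("w1c.pkl","rb")); f=lambda P:np.array(P,float)/4+[240,18]
a=ray(c,f([[264,280],[308,328]]),.020); print("foot centre", a[0,0]-.013,a[1,1]-.013)
togo(.4971,-.3065,.058,-97.2)
```

```text
foot centre 0.5003309336768095 -0.3047041895577278
t 2.0 tcp [ 0.4954 -0.3064  0.1016] yaw -97.17 -> shift/120: [-0.001 -0.016  0.363] roll/360: 0.0001 rows 1
```

Request:
drive_tool([
  [[1, 0, -0.01, 0.2, 0], [1, 0, -0.01, 0.36, 0], [1, 0, -0.01, 0.36, 0]],
])

```text
time_s: 2.38
tcp_pos: [0.4978, -0.3069, 0.0607]
eef_rot: [179.9, -0.0, -97.1]
contact_force: [0.3, -0.5, 0.0]
gripper_width: 0.0879
gripper_force: 0.0
```

Request:
drive_tool([
  [[-1, 0, 0, 0, 0], [-1, 0, 0, 0, 0], [-1, 0, 0, 0, 0], [-1, 0, 0, 0, 0], [-1, 0, 0, 0, 0]],
], squeeze=25)

```text
time_s: 3.0
tcp_pos: [0.4974, -0.3074, 0.0608]
eef_rot: [-180.0, -0.0, -97.2]
contact_force: [0.8, -0.1, 0.2]
gripper_width: 0.0433
gripper_force: 0.0
```

Request:
drive_tool([
  [[-1, 0, 0, 0, 0], [-1, 0, 0, 0, 0], [-1, 0, 0, 0, 0]],
])

```text
time_s: 3.38
tcp_pos: [0.4973, -0.3074, 0.0606]
eef_rot: [180.0, 0.0, -97.2]
contact_force: [0.1, -0.2, -0.5]
gripper_width: 0.0195
gripper_force: 25.0
```

Request:
drive_tool([
  [[-1, 0, 0, -0.1, 0], [-1, 0, 0, -0.35, 0], [-1, 0, 0, -0.6, 0], [-1, 0, 0, -0.6, 0]],
])

```text
time_s: 3.88
tcp_pos: [0.4992, -0.308, 0.1361]
eef_rot: [-179.7, -0.1, -97.2]
contact_force: [-0.1, -0.3, -0.5]
gripper_width: 0.0198
gripper_force: 25.0
```

```bash
cat >> h.py <<'E'
C=np.array([.6268,.0590]); A=np.radians(-15.6); B=np.array([[np.cos(A),-np.sin(A)],[np.sin(A),np.cos(A)]])
b2w=lambda x,y: C+B@np.array([x,y])
w2b=lambda p: B.T@(np.asarray(p)[:2]-C)
OFF=np.array([.0031,.0021])
def foot(): 
    s,p,R=st(); print("foot board",np.round(w2b(p)+OFF,4),"z",p[2].round(4),"F board",np.round(B.T@np.array(s["contact_force"])[:2],2))
E
python3 - <<'E'
from h import *
s=st()[0]; print(s["gripper_force"],np.round(s["joints"],1))
togo(*b2w(-.0776-.0031,-.135-.0021),.11,-105.6)
E
```

```text
24.965423941612244 [-12.6  14.9 -16.2   0.  -58.6   5.4]
t 3.88 tcp [ 0.4992 -0.308   0.1361] yaw -97.18 -> shift/120: [-2.136  0.161  0.214] roll/360: 0.0234 rows 5.0
```

Request:
drive_tool([
  [[-1, -0.3, 0, 0, 0.0234], [-1, -0.65, 0.05, 0, 0.0234], [-1, -1, 0.08, 0, 0.0234], [-1, -1, 0.08, 0, 0.0234]],
])

```text
time_s: 4.38
tcp_pos: [0.5027, -0.1849, 0.1327]
eef_rot: [180.0, 0.0, -105.5]
contact_force: [0.5, -0.9, 0.3]
gripper_width: 0.0196
gripper_force: 25.0
```

Request:
drive_tool([
  [[-1, -0.3, 0, 0, 0], [-1, -0.65, 0, 0, 0], [-1, -0.95, 0, 0, 0], [-1, -0.95, 0, 0, 0], [-1, -0.95, 0, 0, 0]],
])

```text
time_s: 5.0
tcp_pos: [0.5332, -0.0777, 0.1323]
eef_rot: [180.0, -0.0, -105.6]
contact_force: [0.7, -0.1, -1.5]
gripper_width: 0.0197
gripper_force: 25.0
```

Run:
```python
from h import *
foot(); togo(*b2w(-.0776-.0031,-.135-.0021),.069,-105.6)
```

```text
foot board [-0.0502 -0.1548] z 0.1323 F board [0.72 0.05]
t 5.0 tcp [ 0.5332 -0.0777  0.1323] yaw -105.62 -> shift/120: [-0.165  0.228  0.528] roll/360: -0.0 rows 2.0
```

Request:
drive_tool([
  [[-1, -0.08, 0.23, 0.1, 0], [-1, -0.16, 0.23, 0.3, 0], [-1, -0.16, 0.23, 0.45, 0], [-1, -0.16, 0.23, 0.5, 0], [-1, -0.16, 0.23, 0.5, 0]],
])

```text
time_s: 5.62
tcp_pos: [0.512, -0.0522, 0.0726]
eef_rot: [180.0, -0.0, -105.7]
contact_force: [-0.5, -0.6, -0.1]
gripper_width: 0.0197
gripper_force: 25.0
```

Run:
```python
from h import *
foot(); togo(*b2w(-.0776-.0031,-.135-.0021),.069,-105.6)
for n in("scene","side"):
    im=capture(n); p=proj(cam(n),[.53,0,.02])[0].astype(int); a=im[p[1]-50:p[1]+50,p[0]-65:p[0]+65]
    globals()[n]=a
save("d1",np.vstack([cv2.resize(scene,(390,300),interpolation=2),cv2.resize(side,(390,300),interpolation=2)]))
```

```text
foot board [-0.0776 -0.1359] z 0.0726 F board [-0.35 -0.77]
t 5.62 tcp [ 0.512  -0.0522  0.0726] yaw -105.68 -> shift/120: [-0.007  0.     0.03 ] roll/360: -0.0002 rows 1
```

View pics/d1.png

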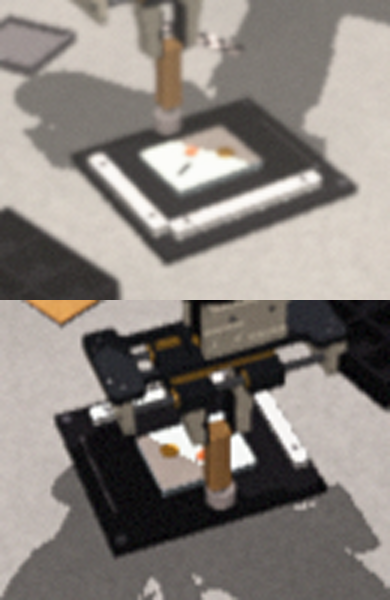

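The scene crop shows the pusher upright, its foot at (167,128) just off the middle of the mount's -y edge. The side crop agrees.

Request:
drive_tool([
  [[-1, 0, 0, 0.03, 0], [-1, -0.03, 0, 0.03, 0], [-1, -0.06, 0, 0.03, 0], [-1, -0.09, 0, 0.03, 0], [-1, -0.12, 0, 0.03, 0]],
])

```text
time_s: 6.35
tcp_pos: [0.5161, -0.0372, 0.0691]
eef_rot: [180.0, -0.0, -105.6]
contact_force: [0.4, -1.3, -0.3]
gripper_width: 0.0196
gripper_force: 25.0
```

Request:
drive_tool([
  [[-1, -0.03, 0, 0, 0], [-1, -0.06, 0, 0, 0], [-1, -0.09, 0, 0, 0], [-1, -0.12, 0, 0, 0], [-1, -0.14, 0, 0, 0]],
])

```text
time_s: 6.98
tcp_pos: [0.5206, -0.0211, 0.0691]
eef_rot: [180.0, -0.0, -105.6]
contact_force: [-0.2, -0.2, -0.2]
gripper_width: 0.0195
gripper_force: 25.0
```

Run:
```python
from h import *
foot(); togo(*b2w(-.0776-.0031,-.083-.0021),.069,-105.6)
```

```text
foot board [-0.0776 -0.1036] z 0.0691 F board [-0.14 -0.27]
t 6.97 tcp [ 0.5206 -0.0211  0.0691] yaw -105.62 -> shift/120: [-0.172  0.     0.001] roll/360: -0.0 rows 1
```

Request:
drive_tool([
  [[-1, -0.03, 0, 0, 0], [-1, -0.06, 0, 0, 0], [-1, -0.09, 0, 0, 0], [-1, -0.11, 0, 0, 0], [-1, -0.12, 0, 0, 0]],
])

```text
time_s: 7.6
tcp_pos: [0.5245, -0.0073, 0.069]
eef_rot: [180.0, 0.0, -105.6]
contact_force: [0.1, -1.3, -1.3]
gripper_width: 0.0192
gripper_force: 25.0
```

Request:
drive_tool([
  [[-1, -0.005, 0, 0, 0], [-1, -0.01, 0, 0, 0], [-1, -0.015, 0, 0, 0], [-1, -0.02, 0, 0, 0], [-1, -0.02, 0, 0, 0]],
])

```text
time_s: 8.22
tcp_pos: [0.5251, -0.0051, 0.069]
eef_rot: [180.0, 0.0, -105.6]
contact_force: [0.0, -0.6, -1.0]
gripper_width: 0.0197
gripper_force: 25.0
```

Request:
drive_tool([
  [[-1, -0.003, 0, 0, 0], [-1, -0.006, 0, 0, 0], [-1, -0.009, 0, 0, 0], [-1, -0.012, 0, 0, 0], [-1, -0.012, 0, 0, 0]],
])

```text
time_s: 8.85
tcp_pos: [0.5255, -0.0037, 0.069]
eef_rot: [180.0, 0.0, -105.6]
contact_force: [-0.6, -0.1, -0.2]
gripper_width: 0.0195
gripper_force: 25.0
```

Run:
```python
from h import *
foot(); togo(*b2w(-.0776-.0031,-.083-.0021),.069,-105.6)
```

```text
foot board [-0.0776 -0.0856] z 0.069 F board [-0.6  -0.27]
t 8.85 tcp [ 0.5255 -0.0037  0.069 ] yaw -105.63 -> shift/120: [-0.021 -0.     0.   ] roll/360: -0.0001 rows 1
```

Request:
drive_tool([
  [[-1, -0.003, 0, 0, 0], [-1, -0.006, 0, 0, 0], [-1, -0.009, 0, 0, 0], [-1, -0.009, 0, 0, 0]],
])

```text
time_s: 9.35
tcp_pos: [0.5258, -0.0027, 0.0691]
eef_rot: [-180.0, 0.0, -105.6]
contact_force: [0.0, -0.6, -1.0]
gripper_width: 0.0196
gripper_force: 25.0
```

Request:
drive_tool([
  [[-1, -0.003, 0, 0, 0], [-1, -0.006, 0, 0, 0], [-1, -0.006, 0, 0, 0]],
])

```text
time_s: 9.72
tcp_pos: [0.526, -0.002, 0.0691]
eef_rot: [180.0, 0.0, -105.6]
contact_force: [0.2, -0.6, -1.3]
gripper_width: 0.0193
gripper_force: 25.0
```

Request:
drive_tool([
  [[-1, -0.003, 0, 0, 0], [-1, -0.006, 0, 0, 0], [-1, -0.006, 0, 0, 0]],
])

```text
time_s: 10.1
tcp_pos: [0.5262, -0.0014, 0.0691]
eef_rot: [-180.0, -0.0, -105.6]
contact_force: [-0.6, -0.1, -1.0]
gripper_width: 0.02
gripper_force: 25.0
```

Request:
drive_tool([
  [[-1, -0.003, 0, 0, 0], [-1, -0.006, 0, 0, 0], [-1, -0.006, 0, 0, 0]],
])

```text
time_s: 10.48
tcp_pos: [0.5263, -0.0007, 0.0691]
eef_rot: [180.0, -0.0, -105.6]
contact_force: [0.2, -1.7, -0.6]
gripper_width: 0.0194
gripper_force: 25.0
```

Run:
```python
from h import *
foot()
for n in("scene","side"):
    im=capture(n); p=proj(cam(n),[.53,0.02,.02])[0].astype(int); a=im[p[1]-40:p[1]+35,p[0]-50:p[0]+50]
    globals()[n]=a
save("d2",np.hstack([cv2.resize(scene,(400,300),interpolation=2),cv2.resize(side,(400,300),interpolation=2)]))
```

```text
foot board [-0.0776 -0.0824] z 0.0691 F board [ 0.65 -1.57]
```

View pics/d2.png

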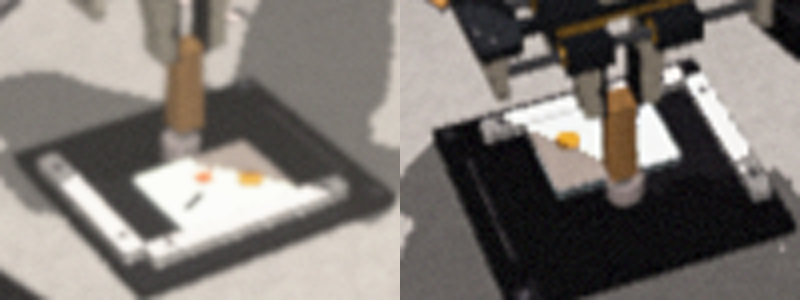

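Both crops show the mount almost against the long stop, with the foot at (180,145) in the scene crop and still centred on the edge. I continue in fine steps.

Request:
drive_tool([
  [[-1, -0.003, 0, 0, 0], [-1, -0.003, 0, 0, 0]],
])

```text
time_s: 10.82
tcp_pos: [0.5264, -0.0004, 0.069]
eef_rot: [180.0, -0.0, -105.6]
contact_force: [-0.9, -1.1, 1.5]
gripper_width: 0.0199
gripper_force: 25.0
```

Request:
drive_tool([
  [[-1, -0.003, 0, 0, 0], [-1, -0.003, 0, 0, 0]],
])

```text
time_s: 11.08
tcp_pos: [0.5265, -0.0, 0.0691]
eef_rot: [180.0, -0.0, -105.6]
contact_force: [-0.6, -2.1, 0.5]
gripper_width: 0.0195
gripper_force: 25.0
```

Request:
drive_tool([
  [[-1, -0.003, 0, 0, 0], [-1, -0.003, 0, 0, 0]],
])

```text
time_s: 11.32
tcp_pos: [0.5266, 0.0003, 0.0691]
eef_rot: [180.0, -0.0, -105.6]
contact_force: [-0.8, -3.4, 0.2]
gripper_width: 0.0198
gripper_force: 25.0
```

Request:
drive_tool([
  [[-1, 0, 0, 0, 0], [-1, 0, 0, 0, 0]],
])

```text
time_s: 11.58
tcp_pos: [0.5266, 0.0003, 0.069]
eef_rot: [180.0, -0.0, -105.6]
contact_force: [-0.4, -2.5, 0.8]
gripper_width: 0.0195
gripper_force: 25.0
```

Request:
drive_tool([
  [[-1, 0.03, 0, 0, 0], [-1, 0.1, 0, 0, 0], [-1, 0.18, 0, 0, 0], [-1, 0.18, 0, -0.2, 0], [-1, 0.18, 0, -0.4, 0]],
])

```text
time_s: 12.2
tcp_pos: [0.5205, -0.0211, 0.1175]
eef_rot: [180.0, -0.0, -105.7]
contact_force: [0.4, 0.2, -0.9]
gripper_width: 0.0195
gripper_force: 25.0
```

Run:
```python
from h import *
foot(); togo(*b2w(-.152-.0031,-.037+.0016-.0021),.117,-105.6)
```

```text
foot board [-0.0778 -0.1036] z 0.1175 F board [0.3  0.27]
t 12.2 tcp [ 0.5205 -0.0211  0.1175] yaw -105.66 -> shift/120: [-0.568  0.619  0.004] roll/360: -0.0002 rows 2.0
```

Request:
drive_tool([
  [[-1, -0.2, 0.3, 0, 0], [-1, -0.57, 0.62, 0, 0], [-1, -0.57, 0.62, 0, 0], [-1, -0.57, 0.62, 0, 0]],
])

```text
time_s: 12.7
tcp_pos: [0.4677, 0.0655, 0.1173]
eef_rot: [-180.0, 0.0, -105.6]
contact_force: [0.4, -1.1, -0.8]
gripper_width: 0.0193
gripper_force: 25.0
```

Run:
```python
from h import *
foot(); togo(*b2w(-.152-.0031,-.037+.0016-.0021),.069,-105.6)
for n in("scene","side"):
    im=capture(n); p=proj(cam(n),[.53,0.02,.02])[0].astype(int); a=im[p[1]-40:p[1]+35,p[0]-50:p[0]+50]
    globals()[n]=a
save("d3",np.hstack([cv2.resize(scene,(400,300),interpolation=2),cv2.resize(side,(400,300),interpolation=2)]))
```

```text
foot board [-0.1519 -0.0344] z 0.1173 F board [ 0.65 -0.94]
t 12.7 tcp [0.4677 0.0655 0.1173] yaw -105.56 -> shift/120: [0.008 0.001 0.402] roll/360: 0.0001 rows 1
```

View pics/d3.png

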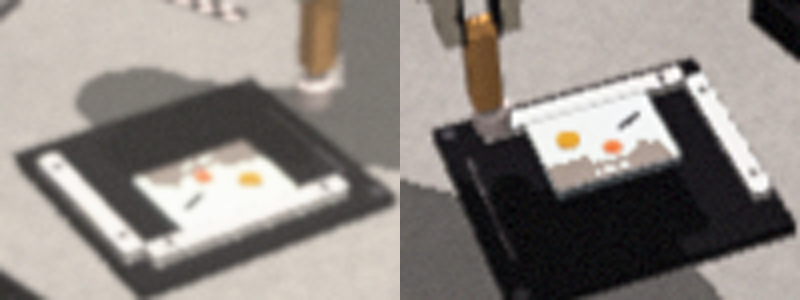

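The mount is flush along the long stop: its edge is parallel to the bar in both crops. Next I lower the pusher and push along +x.

Request:
drive_tool([
  [[-1, 0.01, 0, 0.2, 0], [-1, 0.01, 0, 0.35, 0], [-1, 0.01, 0, 0.4, 0], [-1, 0.01, 0, 0.4, 0]],
])

```text
time_s: 13.3
tcp_pos: [0.4674, 0.0636, 0.0689]
eef_rot: [180.0, -0.0, -105.7]
contact_force: [0.0, -0.5, -0.3]
gripper_width: 0.0196
gripper_force: 25.0
```

Request:
drive_tool([
  [[-1, 0, -0.03, 0, 0], [-1, 0, -0.06, 0, 0], [-1, 0, -0.09, 0, 0], [-1, 0, -0.12, 0, 0], [-1, 0, -0.14, 0, 0]],
])

```text
time_s: 13.92
tcp_pos: [0.4837, 0.0598, 0.0691]
eef_rot: [-180.0, 0.0, -105.6]
contact_force: [0.7, -0.4, -1.5]
gripper_width: 0.0194
gripper_force: 25.0
```

Request:
drive_tool([
  [[-1, 0, -0.03, 0, 0], [-1, 0, -0.06, 0, 0], [-1, 0, -0.09, 0, 0], [-1, 0, -0.12, 0, 0], [-1, 0, -0.14, 0, 0]],
])

```text
time_s: 14.55
tcp_pos: [0.4998, 0.0552, 0.069]
eef_rot: [180.0, -0.0, -105.6]
contact_force: [-1.3, 0.4, -0.6]
gripper_width: 0.0194
gripper_force: 25.0
```

Run:
```python
from h import *
foot(); togo(*b2w(-.103-.0031,-.037+.0016-.0021),.069,-105.6)
```

```text
foot board [-0.1182 -0.0357] z 0.069 F board [-1.38 -0.02]
t 14.55 tcp [0.4998 0.0552 0.069 ] yaw -105.63 -> shift/120: [-0.003 -0.126 -0.   ] roll/360: -0.0001 rows 1
```

Request:
drive_tool([
  [[-1, 0, -0.025, 0, 0], [-1, 0, -0.05, 0, 0], [-1, 0, -0.07, 0, 0], [-1, 0, -0.08, 0, 0], [-1, 0, -0.085, 0, 0]],
])

```text
time_s: 15.18
tcp_pos: [0.5095, 0.0525, 0.0691]
eef_rot: [180.0, -0.0, -105.6]
contact_force: [-1.0, 0.3, -1.8]
gripper_width: 0.0193
gripper_force: 25.0
```

Request:
drive_tool([
  [[-1, 0, -0.004, 0, 0], [-1, 0, -0.008, 0, 0], [-1, 0, -0.012, 0, 0], [-1, 0, -0.012, 0, 0]],
])

```text
time_s: 15.68
tcp_pos: [0.5109, 0.0521, 0.069]
eef_rot: [180.0, -0.0, -105.6]
contact_force: [-1.6, -0.1, -1.7]
gripper_width: 0.0196
gripper_force: 25.0
```

Request:
drive_tool([
  [[-1, 0, -0.003, 0, 0], [-1, 0, -0.006, 0, 0], [-1, 0, -0.006, 0, 0]],
])

```text
time_s: 16.05
tcp_pos: [0.5116, 0.0519, 0.0691]
eef_rot: [180.0, -0.0, -105.6]
contact_force: [-1.2, 1.1, -0.9]
gripper_width: 0.0197
gripper_force: 25.0
```

Run:
```python
from h import *
foot(); togo(*b2w(-.103-.0031,-.037+.0016-.0021),.069,-105.6)
```

```text
foot board [-0.106  -0.0357] z 0.0691 F board [-1.42  0.71]
t 16.05 tcp [0.5116 0.0519 0.0691] yaw -105.63 -> shift/120: [-0.003 -0.025  0.001] roll/360: -0.0001 rows 1
```

Request:
drive_tool([
  [[-1, 0, -0.003, 0, 0], [-1, 0, -0.006, 0, 0], [-1, 0, -0.006, 0, 0]],
])

```text
time_s: 16.42
tcp_pos: [0.5123, 0.0518, 0.0691]
eef_rot: [-180.0, 0.0, -105.6]
contact_force: [-0.8, 0.0, -0.7]
gripper_width: 0.0194
gripper_force: 25.0
```

Request:
drive_tool([
  [[-1, 0, -0.003, 0, 0], [-1, 0, -0.006, 0, 0], [-1, 0, -0.006, 0, 0]],
])

```text
time_s: 16.8
tcp_pos: [0.513, 0.0516, 0.069]
eef_rot: [-180.0, 0.0, -105.6]
contact_force: [-1.4, -0.4, -1.5]
gripper_width: 0.0194
gripper_force: 25.0
```

Request:
drive_tool([
  [[-1, 0, -0.003, 0, 0], [-1, 0, -0.003, 0, 0]],
])

```text
time_s: 17.05
tcp_pos: [0.5133, 0.0515, 0.0691]
eef_rot: [-180.0, 0.0, -105.6]
contact_force: [-1.2, 0.1, -1.2]
gripper_width: 0.0198
gripper_force: 25.0
```

Request:
drive_tool([
  [[-1, 0, -0.003, 0, 0], [-1, 0, -0.003, 0, 0]],
])

```text
time_s: 17.3
tcp_pos: [0.5137, 0.0514, 0.0691]
eef_rot: [180.0, 0.0, -105.6]
contact_force: [-0.8, 0.2, -1.7]
gripper_width: 0.0195
gripper_force: 25.0
```

Request:
drive_tool([
  [[-1, 0, -0.003, 0, 0], [-1, 0, -0.003, 0, 0]],
])

```text
time_s: 17.55
tcp_pos: [0.514, 0.0513, 0.0691]
eef_rot: [-180.0, 0.0, -105.6]
contact_force: [-0.9, 0.6, -1.4]
gripper_width: 0.0194
gripper_force: 25.0
```

Request:
drive_tool([
  [[-1, 0, -0.003, 0, 0], [-1, 0, -0.003, 0, 0]],
])

```text
time_s: 17.8
tcp_pos: [0.5143, 0.0512, 0.0691]
eef_rot: [-180.0, -0.0, -105.6]
contact_force: [-1.9, -0.3, -0.9]
gripper_width: 0.0199
gripper_force: 25.0
```

Request:
drive_tool([
  [[-1, 0, -0.003, 0, 0], [-1, 0, -0.003, 0, 0]],
])

```text
time_s: 18.05
tcp_pos: [0.5147, 0.0511, 0.069]
eef_rot: [180.0, -0.0, -105.6]
contact_force: [-1.0, -0.2, -1.3]
gripper_width: 0.0196
gripper_force: 25.0
```

Request:
drive_tool([
  [[-1, 0, -0.003, 0, 0], [-1, 0, -0.003, 0, 0]],
])

```text
time_s: 18.3
tcp_pos: [0.5151, 0.051, 0.0691]
eef_rot: [-180.0, -0.0, -105.6]
contact_force: [-0.4, 0.2, -1.2]
gripper_width: 0.0197
gripper_force: 25.0
```

Request:
drive_tool([
  [[-1, 0, -0.003, 0, 0], [-1, 0, -0.005, 0, 0], [-1, 0, -0.005, 0, 0]],
])

```text
time_s: 18.68
tcp_pos: [0.5154, 0.0508, 0.069]
eef_rot: [180.0, -0.0, -105.6]
contact_force: [-1.5, 0.9, 1.0]
gripper_width: 0.0196
gripper_force: 25.0
```

Request:
drive_tool([
  [[-1, 0, -0.003, 0, 0], [-1, 0, -0.003, 0, 0]],
])

```text
time_s: 18.92
tcp_pos: [0.5157, 0.0507, 0.069]
eef_rot: [180.0, -0.0, -105.6]
contact_force: [-2.3, 0.0, -0.1]
gripper_width: 0.0196
gripper_force: 25.0
```

Request:
drive_tool([
  [[-1, 0, -0.003, 0, 0], [-1, 0, -0.003, 0, 0]],
])

```text
time_s: 19.18
tcp_pos: [0.516, 0.0506, 0.069]
eef_rot: [180.0, -0.0, -105.6]
contact_force: [-3.0, 1.0, 1.4]
gripper_width: 0.0194
gripper_force: 25.1
```

Run:
```python
from h import *
foot()
for n in("scene","side"):
    im=capture(n); p=proj(cam(n),[.55,0.02,.02])[0].astype(int); a=im[p[1]-40:p[1]+35,p[0]-50:p[0]+50]
    globals()[n]=a
save("d4",np.hstack([cv2.resize(scene,(400,300),interpolation=2),cv2.resize(side,(400,300),interpolation=2)]))
```

```text
foot board [-0.1014 -0.0358] z 0.069 F board [-3.16  0.13]
```

View pics/d4.png

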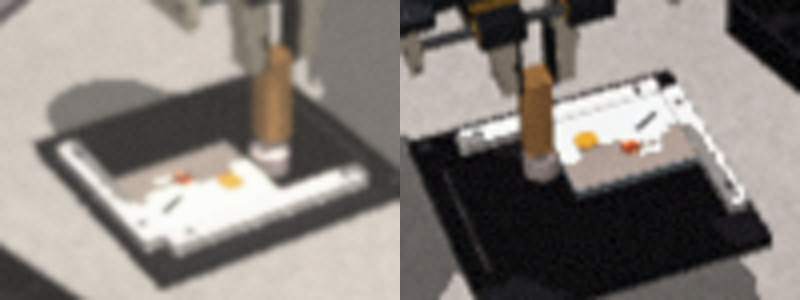

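Force is about 3 N against the short stop, and both crops show the mount in the corner. I back off, lift, and check from the wrist camera.

Request:
drive_tool([
  [[-1, 0, 0.04, 0, 0], [-1, 0, 0.12, 0, 0], [-1, 0, 0.12, -0.3, 0], [-1, 0, 0.12, -0.7, 0], [-1, 0, 0.12, -0.8, 0]],
])

```text
time_s: 19.9
tcp_pos: [0.5041, 0.0553, 0.1685]
eef_rot: [-179.7, 0.2, -105.6]
contact_force: [-0.8, 1.3, -1.0]
gripper_width: 0.0195
gripper_force: 25.0
```

Request:
drive_tool([
  [[-1, -0.4, -0.3, 0, 0], [-1, -0.8, -0.62, 0, 0], [-1, -0.8, -0.62, 0, 0], [-1, -0.8, -0.62, 0, 0], [-1, -0.8, -0.62, 0, 0]],
])

```text
time_s: 20.52
tcp_pos: [0.599, 0.1264, 0.1651]
eef_rot: [180.0, -0.0, -105.6]
contact_force: [-0.6, -0.3, -0.5]
gripper_width: 0.0196
gripper_force: 25.0
```

Run:
```python
from h import *
import pickle
foot(); c=cam("wrist"); W=capture("wrist"); np.save("w5.npy",W); pickle.dump(c,open("w5c.pkl","wb"))
P=np.array([[*b2w(-.09,-.07),.018],[*b2w(0,-.07),.018],[*b2w(0,0),.018],[*b2w(-.09,0),.018]]); q=proj(c,P); print(q)
x,y=(q.min(0)-15).astype(int); x1,y1=(q.max(0)+15).astype(int); x=max(x,0);y=max(y,0);print(x,y); save("w5",W[y:y1,x:x1],3)
```

```text
foot board [-0.0418  0.0595] z 0.1651 F board [-0.5  -0.45]
[[362.85060224  53.31309888]
 [274.97188933  53.48996515]
 [277.97428612 123.60318769]
 [360.02686871 123.4429119 ]]
259 38
```

View pics/w5.png

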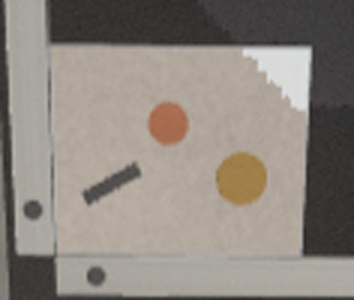

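The crop shows the mount square in the corner. Its left edge (x≈52) lies on the short stop and its lower edge (y≈255) on the long stop. Now I return the pusher.

Request:
drive_tool([
  [[-1, 0.3, 0, 0, 0], [-1, 0.65, 0, 0, 0], [-1, 1, 0, 0, 0], [-1, 1, 0, 0, -0.0233], [-1, 1, 0, 0, -0.0233]],
])

```text
time_s: 21.2
tcp_pos: [0.5672, 0.0106, 0.1659]
eef_rot: [-179.9, 0.0, -97.3]
contact_force: [0.7, -0.8, -1.1]
gripper_width: 0.0196
gripper_force: 25.0
```

Request:
drive_tool([
  [[-1, 0.3, 0, 0, 0], [-1, 0.65, 0, 0, 0], [-1, 1, 0, 0, 0], [-1, 1, 0, 0, 0], [-1, 1, 0, 0, 0]],
])

```text
time_s: 21.82
tcp_pos: [0.5525, -0.1075, 0.1652]
eef_rot: [-180.0, 0.0, -97.4]
contact_force: [-0.0, -0.0, -0.3]
gripper_width: 0.0195
gripper_force: 25.0
```

Request:
drive_tool([
  [[-1, 0.3, 0, 0, 0], [-1, 0.65, 0, 0, 0], [-1, 1, 0, 0, 0], [-1, 1, 0, 0, 0], [-1, 1, 0, 0, 0]],
])

```text
time_s: 22.45
tcp_pos: [0.5377, -0.2259, 0.165]
eef_rot: [-180.0, 0.0, -97.3]
contact_force: [0.2, 0.2, 0.2]
gripper_width: 0.0197
gripper_force: 25.0
```

Run:
```python
from h import *
togo(.4974,-.3060,.068,-97.2)
```

```text
t 22.45 tcp [ 0.5377 -0.2259  0.165 ] yaw -97.26 -> shift/120: [0.705 0.249 0.808] roll/360: -0.0002 rows 3.0
```

Request:
drive_tool([
  [[-1, 0.35, 0.12, 0, 0], [-1, 0.705, 0.25, 0, 0], [-1, 0.705, 0.25, 0, 0], [-1, 0.705, 0.25, 0.2, 0], [-1, 0.705, 0.25, 0.4, 0]],
])

```text
time_s: 23.08
tcp_pos: [0.4981, -0.3055, 0.117]
eef_rot: [-179.9, 0.0, -97.2]
contact_force: [0.7, 0.2, -2.4]
gripper_width: 0.0197
gripper_force: 25.0
```

Request:
drive_tool([
  [[-1, 0, 0, 0.2, 0], [-1, 0, 0, 0.35, 0], [-1, 0, 0, 0.4, 0], [-1, 0, 0, 0.4, 0]],
])

```text
time_s: 23.58
tcp_pos: [0.4975, -0.3061, 0.0691]
eef_rot: [180.0, -0.0, -97.2]
contact_force: [-0.4, 0.6, -0.2]
gripper_width: 0.0198
gripper_force: 25.0
```

Run:
```python
from h import *
togo(.4974,-.3060,.0606,-97.2)
```

```text
t 23.57 tcp [ 0.4975 -0.3061  0.0691] yaw -97.17 -> shift/120: [-0.001  0.001  0.071] roll/360: 0.0001 rows 1
```

Lowering the last 8 mm slowly, watching the force.

Request:
drive_tool([
  [[-1, 0, 0, 0.02, 0], [-1, 0, 0, 0.04, 0], [-1, 0, 0, 0.055, 0], [-1, 0, 0, 0.06, 0], [-1, 0, 0, 0.06, 0]],
])

```text
time_s: 24.2
tcp_pos: [0.4969, -0.307, 0.0618]
eef_rot: [180.0, -0.0, -97.2]
contact_force: [-0.9, -0.3, -1.0]
gripper_width: 0.0192
gripper_force: 25.0
```

Request:
drive_tool([
  [[-1, 0, 0, 0.004, 0], [-1, 0, 0, 0.008, 0], [-1, 0, 0, 0.008, 0]],
])

```text
time_s: 24.58
tcp_pos: [0.4969, -0.3069, 0.0609]
eef_rot: [180.0, 0.0, -97.2]
contact_force: [-0.6, -0.4, -1.9]
gripper_width: 0.0197
gripper_force: 25.0
```

Request:
drive_tool([
  [[-1, 0, 0, 0.003, 0], [-1, 0, 0, 0.005, 0], [-1, 0, 0, 0.005, 0]],
])

```text
time_s: 24.95
tcp_pos: [0.4971, -0.307, 0.0606]
eef_rot: [-180.0, -0.0, -97.2]
contact_force: [-0.3, 0.0, 2.8]
gripper_width: 0.0196
gripper_force: 25.0
```

Request:
drive_tool([
  [[-1, 0, 0, 0.003, 0], [-1, 0, 0, 0.003, 0]],
])

```text
time_s: 25.2
tcp_pos: [0.4972, -0.3071, 0.0605]
eef_rot: [-180.0, -0.0, -97.2]
contact_force: [-1.3, 0.4, 5.4]
gripper_width: 0.0199
gripper_force: 25.0
```

Standing on the floor. Release.

Request:
drive_tool([
  [[-0.4, 0, 0, -0.003, 0], [0, 0, 0, -0.003, 0], [0.6, 0, 0, -0.003, 0], [1, 0, 0, -0.003, 0], [1, 0, 0, -0.003, 0]],
])

```text
time_s: 25.82
tcp_pos: [0.497, -0.3068, 0.0602]
eef_rot: [180.0, 0.0, -97.2]
contact_force: [-0.2, 0.9, -0.2]
gripper_width: 0.0606
gripper_force: 0.0
```

Request:
drive_tool([
  [[1, 0, 0, 0, 0], [1, 0, 0, 0, 0], [1, 0, 0, 0, 0], [1, 0, 0, 0, 0]],
])

```text
time_s: 26.32
tcp_pos: [0.497, -0.3069, 0.0603]
eef_rot: [-180.0, 0.0, -97.2]
contact_force: [-0.5, -0.3, -0.2]
gripper_width: 0.0873
gripper_force: 0.0
```

Request:
drive_tool([
  [[1, 0, 0, -0.1, 0], [1, 0, 0, -0.4, 0], [1, 0, 0, -0.8, 0], [1, 0, 0, -1, 0], [1, 0, 0, -1, 0]],
])

```text
time_s: 26.95
tcp_pos: [0.4984, -0.3074, 0.1838]
eef_rot: [-179.7, -0.1, -97.2]
contact_force: [1.2, 0.0, -0.6]
gripper_width: 0.0873
gripper_force: 0.0
```

Request:
drive_tool([
  [[1, -0.4, 0, 0, 0], [1, -0.8, 0, 0, 0], [1, -0.8, 0, 0, 0], [1, -0.8, 0, 0, 0]],
])

```text
time_s: 27.45
tcp_pos: [0.5089, -0.2115, 0.1802]
eef_rot: [180.0, -0.0, -97.2]
contact_force: [-0.2, -0.2, 0.0]
gripper_width: 0.0873
gripper_force: 0.0
```

Run:
```python
from h import *
print(st()[1]); S=capture("side"); save("end",S[150:350,230:450],3)
```

```text
[ 0.5089087  -0.21154124  0.1801894 ]
```

View pics/end.png

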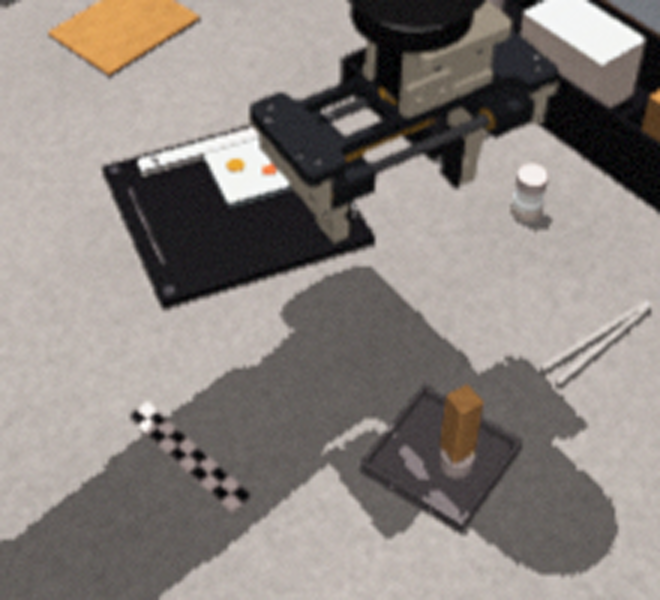

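The pusher stands upright in its tray at (460,430), with the vial, scale bar and tweezers undisturbed.

```bash
python3 -c "
from plant import job; print(job.close_job())"
```

```text
the job is handed in; nothing more can be done
None
```

The mount sits square in the corner against both stops, nudged there by the pusher at about 3 N each; the pusher is upright in its tray and released, and the job was handed in at about 27.5 s.

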